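Switch on the label scale and print a price label

ROBOT

A 6-joint arm with a two-finger parallel gripper is mounted at the origin on a cart in front of the work surface, level with it; the furniture and walls round the work are solid. World frame = base frame: x ahead of the robot, y to its left, z up, the work surface at z = 0. Lengths are in m, angles in rad, forces in N, time in s.
With the tool pointing down it reaches from about 0.3 to 0.775 m from the base axis. Payload 14.6 kg.
Tool frame: the origin (TCP) lies on the mounting face of the last link; the fingertips stand 199 mm ahead of it and the grasp point (between the pads) lies 180 mm ahead of it; z points along the fingers, x is the direction in which the jaws open and shut, and the axes are right-handed (so a half turn about z gives the same grasp; the last joint's range is limited). The gripper opens to 94 mm and grips with 3 to 60 N. Pads are 16 mm wide; open, the fingers measure 119 mm over their backs; the gripper's body (75 mm by 177 mm) begins 78 mm behind the grasp point.
Start: joints at [-1.179, 0.3, 1.521, -0, 1.321, -0.067], TCP at [0.244, -0.493, 0.405] pointing down, gripper open.
Joint ranges: [-3.03, 3.03], [-0.79, 2.21], [0.23, 2.52], [-1.04, 4.18], [0, 3.07], [-2.55, 2.55]. Speed limits (rad/s): [2.22, 2.22, 2.57, 3.14, 3.14, 3.14].

INTERFACE

Orientations are given as [roll, pitch, yaw] about the fixed x, y, z axes, in that order (R = Rz(yaw) Ry(pitch) Rx(roll)).
In Python, from cell import sense, read_camera, camera_info, sign_off gives the robot as it stands.
- The arm moves only by the tool apply_moves, never from a script. Its argument "deltas" is a list of rows, each a list of 7 numbers: the turn, a rotation vector about the tool's x, y, z in units of 6 degrees (1.0 is 6 degrees), then the shift along the tool's x, y, z in units of 30 mm (1.0 is 30 mm), then the opening, from 0 (shut) to 1 (fully open). A call has 1 to 20 rows; each row is the pose to reach, as a shift and turn from the pose measured when the call began, along the tool's axes at that moment; what a row does not reach only later rows make up. A row lasts 1/10 s, in which the tool goes at most 50 mm and 8.59 degrees, less where a joint would pass 70% of its speed; a pose out of reach is approached as far as the arm can. A call with a gripper value outside its range is refused whole. The fingers move at their own pace and stop on an object; "newtons" is the grip in N (left out, the last holds). Time passes only in rows, so rows that repeat a pose let the fingers close. It gives the time, the measured TCP pose, the force and the opening at its end, in the units of the state.
- sense(): the state, without advancing time (a new reading comes with each control period).
- read_camera(name): name is "scene" or "top" or "wrist"; returns (picture, depth): 420x560x3 uint8, red, green, blue; 420x560 float32, m along the optical axis (not along the pixel's ray), 0 where there is no reading.
- camera_info(name): a dict with "mtx" (3x3 intrinsics, pixels), "eye" and "attitude" of the camera in the world; the wrist camera has in their place "hand_eye" (4x4, takes a point from camera to tool coordinates, whose origin is the TCP and whose axes are the tool frame's). Camera axes: x right, y up, looking along -z (the intrinsics and any distortion apply to the point x, -y, -z); pixel columns grow to the right and rows downward; lengths in m; the calibration is good to about 2 mm. A picture is of the moment at which its call begins: read the wrist's pose just before it. camera_info takes no time and is no camera call.
- sign_off(): hands the job in, once; it reports no verdict.
The state is a dict: "time": time; "joint_pos": joint angles; "qd": joint speeds; "joint_torque": joint torques, N m; "eef_pos": TCP position; "ee_rot": TCP orientation; "force": force on the tool from outside, world axes, zero at the start; "wrist_torque": the same for the moment, N m; "gripper_width": opening from 0.0 (shut) to 1.0 (fully open).
Only numpy, scipy, OpenCV 4.12 (cv2) and the standard library are available. Lean on these libraries where they do the work, as an engineer would, in place of code of your own. Each camera call takes 0.05 s, during which the arm holds its last target.

TASK

Print the price label for the slab of brittle that lies on the counter scale: first tip the scale's rocker switch fully over by pressing its raised front end (the one with the small pip), then press the round key fully down, where it stays, and then press the long bar key fully down for a moment and let it come up again. Press with the fingertips only and in that order; do not press the square key, and leave the slab and the things standing round the scale where they are.

Things in the scene. Friction and masses are not known exactly. Their poses are not given: they have to be found in the camera images.
- label_scale: grey counter scale, fixed, 300 x 270 mm, origin under its centre on the table; +x points from its front edge to its back, +y to its left seen from the robot. Front half: flat key deck, 51 mm above the table, with four white controls side by side in a row along y, 62 mm apart, centred 95 mm in front of the origin (their order in the row changes). Back half: steel pan, its top 68 mm above the table with a 3 mm rim.
- rocker (a joint): rocker switch (white, 58 mm front to back, 38 mm wide, V-shaped) turning about a level axis along the scale's y, 61 mm above the table: 0 = off (front end up, back half level), 0.35 rad = fully on (front half level, back end up). Moves against friction, about 2 to 3 N at the front end, and stays where it is left. It counts as on above 0.27.
- rocker_press (a point): point on the upper face of the rocker's front half, 22 mm in front of its axis and 7 mm in from its front end, where the pip (10 mm wide, 1 mm high) is; moves with the rocker: about 72 mm above the table when off, 65 mm when fully on. Its axes turn with the rocker.
- round_key (a joint): travel of the round key: 0 = up, 0.006 m = fully down. About 3 N push it down against friction; it has no spring and stays down.
- round_key_top (a point): centre of the top face of the round white key, 32 mm diameter, 67 mm above the table when up; z up, x and y as the scale's.
- bar_key (a joint): travel of the bar key: 0 = up, 0.006 m = fully down. Sprung: 2 N at the start, 4.4 N fully down; it comes back up when released.
- bar_key_top (a point): centre of the top face of the long white bar key, 56 mm front to back and 16 mm wide, 67 mm above the table when up; z up, x and y as the scale's.
- square_key (a joint): travel of the square key: 0 = up, 0.006 m = fully down. Sprung as the bar key. Not to be pressed.
- square_key_top (a point): centre of the top face of the square white key, 30 x 30 mm, 67 mm above the table when up. Not to be pressed.
- slab: loose slab of seed brittle, about 88 x 111 x 17 mm, lying on the scale's pan; origin at the centre of its underside. To be left alone.
- stamp: loose wooden date stamp, 30 x 50 x 68 mm, standing in front of the key deck; origin at the centre of its underside. To be left alone.
- tape: loose roll of tape, 77 mm diameter, 19 mm high, lying in front of the key deck; origin at the centre of its underside. To be left alone.
- gift: loose small wrapped box, 64 x 64 x 56 mm, left of the scale; origin at the centre of its underside. To be left alone.
- tin: loose round cocoa tin, 68 mm diameter, 91 mm high, right of the scale; origin at the centre of its underside. To be left alone.

How it is judged:
By the outcome, as a careful person would: the job done as asked, in the order asked, and still so for the second after the job is handed in, with the robot touching nothing.
It also fails if it takes over 45 s, if anything falls off the work surface, if the arm or the gripper's body presses on something with over 40 N, if the wrist force passes 120 N, or if a joint passes its speed limit or range.

## Working session

There is one attempt and no reset: what is moved stays moved. The work goes in short steps, Python scripts to look and compute and a tool call to move; the robot and the scene stay as the last step left them, time stands still between calls to the robot, and variables do not carry over. Pictures are saved under pics/ and viewed, and the job is handed in when it is done.

Besides the shell and the picture viewer there is one more tool, called after "Emit:" as name([rows], argument=value, ...), one row to a line, values as JSON. apply_moves: Moves the arm, as the interface text tells. Its arguments: {"type":"object","properties":{"deltas":{"type":"array"},"newtons":{"type":"number"}},"required":["deltas"]}

```bash
ls; mkdir -p pics; python3 - <<'E'
from cell import *
import cv2,numpy as np
s=sense();print(s)
for n in("scene","top"):
    p,d=read_camera(n);cv2.imwrite(f"pics/{n}0.png",p[:,:,::-1]);np.savez(f"{n}0.npz",p=p,d=d);print(n,camera_info(n))
print(camera_info("wrist"))
E
```

```text
pics
{'time': 0.0, 'joint_pos': array([-1.17859448e+00,  3.00466678e-01,  1.52159352e+00,  2.52129576e-05,
        1.32070755e+00, -6.66269835e-02]), 'qd': array([-0.00122438, -0.00039261, -0.00013492,  0.00032673, -0.00062214,
        0.00050953]), 'joint_torque': array([-2.34401843e-03, -5.31807911e+01, -3.52739060e+01,  7.07944552e-02,
        2.43287394e-02, -1.14929412e-04]), 'eef_pos': array([ 0.24356568, -0.49308762,  0.40408336]), 'ee_rot': array([-3.14149005e+00,  1.17085668e-03, -1.11197370e+00]), 'force': array([0.80362961, 0.10007591, 0.19322631]), 'wrist_torque': array([-0.0072009 , -0.03222372,  0.02357648]), 'gripper_width': 1.000835492173227}
scene {'mtx': array([[403.50892669,   0.        , 273.84315753],
       [  0.        , 403.50892669, 207.17915233],
       [  0.        ,   0.        ,   1.        ]]), 'eye': array([0.04965963, 0.66098328, 0.65210558]), 'attitude': array([ 0.93084156, -0.01364392, -2.38708985])}
top {'mtx': array([[404.24472675,   0.        , 286.42098547],
       [  0.        , 404.24472675, 209.73601093],
       [  0.        ,   0.        ,   1.        ]]), 'eye': array([0.3017862 , 0.07324047, 1.18919413]), 'attitude': array([ 0.22977575, -0.00731433, -1.49605695])}
{'mtx': array([[309.04482256,   0.        , 275.80041473],
       [  0.        , 309.04482256, 201.31632348],
       [  0.        ,   0.        ,   1.        ]]), 'hand_eye': array([[ 9.99999945e-01,  1.02869937e-04, -3.15643508e-04,
        -4.24828467e-04],
       [ 1.96224068e-05, -9.67433457e-01, -2.53125474e-01,
        -7.26761990e-02],
       [-3.31403092e-04,  2.53125454e-01, -9.67433406e-01,
         1.97715985e-02],
       [ 0.00000000e+00,  0.00000000e+00,  0.00000000e+00,
         1.00000000e+00]])}
```

View pics/scene0.png

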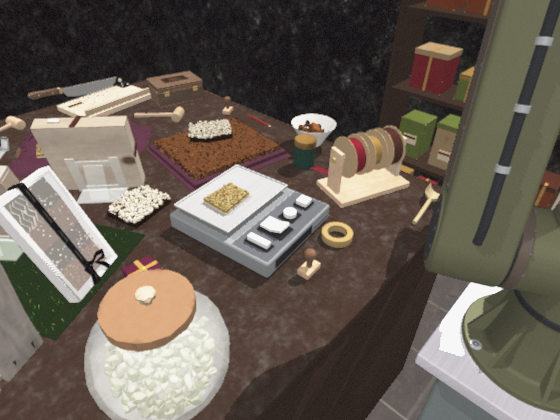

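View pics/top0.png

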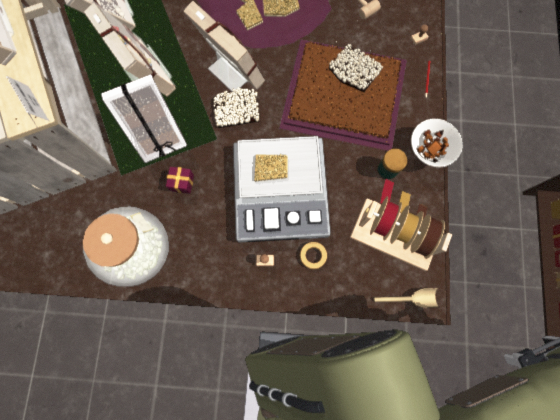

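The top view shows the scale around (282,188). Its controls from left to right are the bar (250,219), a wide one that is probably the rocker (271,218), the round key (293,217) and the square key (315,217). Next I'll zoom in and measure them.

```bash
cat > h.py <<'E'
import numpy as np,cv2
from scipy.spatial.transform import Rotation as R
from cell import *
def cam(n,s=None):
    c=camera_info(n)
    if n=="wrist":
        T=np.eye(4);T[:3,:3]=R.from_euler('xyz',s['ee_rot']).as_matrix();T[:3,3]=s['eef_pos'];T=T@c['hand_eye'];return c['mtx'],T[:3,:3],T[:3,3]
    return c['mtx'],R.from_euler('xyz',c['attitude']).as_matrix(),c['eye']
def onplane(C,px,z):
    K,Rm,e=C;px=np.atleast_2d(px).astype(float)
    r=np.c_[(px[:,0]-K[0,2])/K[0,0],-(px[:,1]-K[1,2])/K[1,1],-np.ones(len(px))]@Rm.T
    return e+r*((z-e[2])/r[:,2])[:,None]
def proj(C,P):
    K,Rm,e=C;q=(np.atleast_2d(P)-e)@Rm
    return np.c_[K[0,0]*q[:,0]/-q[:,2]+K[0,2],-K[1,1]*q[:,1]/-q[:,2]+K[1,2]]
def white(p,C,thr=170):
    m=((p.min(2)>thr)).astype(np.uint8)
    n,l,st,ce=cv2.connectedComponentsWithStats(m)
    return [(st[i],ce[i],l==i) for i in range(1,n)]
E
python3 - <<'E'
from h import *
for n,b in(("top",(225,130,340,275)),("scene",(160,160,360,290))):
    z=np.load(n+"0.npz");p=z['p'];C=cam(n)
    x0,y0,x1,y1=b
    cv2.imwrite(f"pics/{n}0z.png",cv2.resize(p[y0:y1,x0:x1,::-1],None,fx=4,fy=4,interpolation=2))
    for st,ce,m in white(p,C):
        if st[4]>40 and x0<ce[0]<x1 and y0<ce[1]<y1: print(n,st,ce.round(1),onplane(C,ce,.067).round(4))
E
```

```text
top [ 236  136   94   99 4750] [283.6 171.5] [[0.6775 0.1014 0.067 ]]
top [264 208  15  21 271] [271.1 217.8] [[0.5373 0.1263 0.067 ]]
top [246 210   7  20 119] [249.3 219.5] [[0.5279 0.1874 0.067 ]]
top [309 211  12  11 120] [314.6 216. ] [[0.5521 0.0035 0.067 ]]
top [288 212  11  11 106] [292.9 217. ] [[0.5443 0.0648 0.067 ]]
top [266 255   7  10  44] [270.  260.2] [[0.4175 0.1192 0.067 ]]
scene [ 174  165  155   99 3692] [238.8 201.9] [[0.6589 0.1274 0.067 ]]
scene [296 194  16  13 137] [303.2 199.9] [[0.5505 0.0095 0.067 ]]
scene [283 207  14  11 126] [289.5 212. ] [[0.5421 0.0707 0.067 ]]
scene [260 216  30  17 314] [274.2 224.2] [[0.5369 0.1299 0.067 ]]
scene [247 232  24  17 210] [258.5 239.5] [[0.5251 0.1927 0.067 ]]
scene [306 260  14  15  69] [312.6 266.9] [[0.3869 0.1758 0.067 ]]
```

View pics/top0z.png

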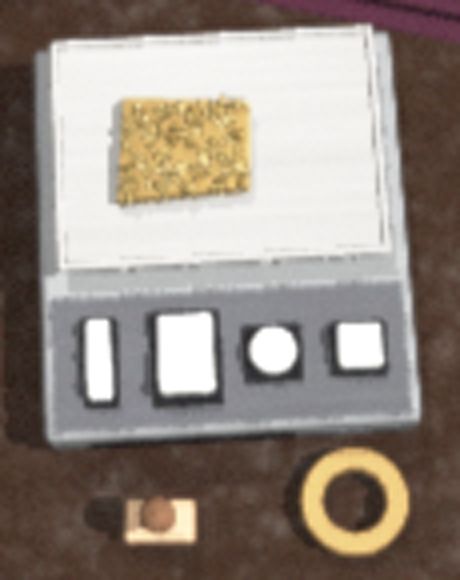

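View pics/scene0z.png

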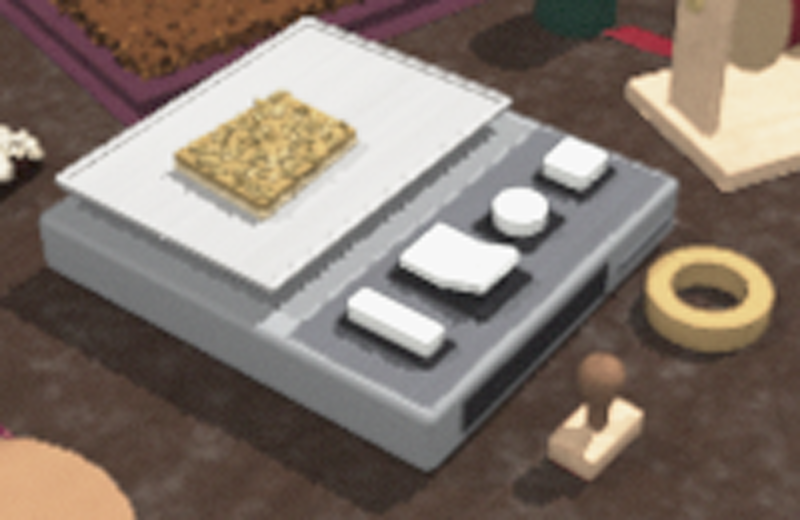

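Order in the row from +y to -y: bar, rocker, round, square. The scale's yaw is about 0.13. I'll move the wrist camera above the deck for an accurate fix.

```bash
cat >> h.py <<'E'
def delta(pos,yaw,s=None):
    s=s or sense();R0=R.from_euler('xyz',s['ee_rot']);R1=R.from_euler('xyz',[np.pi,0,yaw])
    rv=np.degrees((R0.inv()*R1).as_rotvec())/6
    return np.r_[rv,R0.inv().apply(np.array(pos)-s['eef_pos'])/.03].round(3)
E
python3 - <<'E'
from h import *
print(delta([.51,.11,.40],-1.44))
E
```

```text
[ 1.0000e-03  9.0000e-03  3.1330e+00 -1.4090e+01 -1.6866e+01  1.5400e-01]
```

Emit:
apply_moves([
  [0, 0, 0.2, -0.7, -0.85, 0, 0],
  [0, 0, 0.4, -1.4, -1.7, 0, 0],
  [0, 0, 0.6, -2.3, -2.75, 0.1, 0],
  [0, 0, 0.8, -3.2, -3.8, 0.1, 0],
  [0, 0, 1.0, -4.1, -4.9, 0.1, 0],
  [0, 0, 1.2, -5.0, -6.0, 0.1, 0],
  [0, 0, 1.4, -5.9, -7.1, 0.1, 0],
  [0, 0, 1.6, -6.8, -8.15, 0.1, 0],
  [0, 0, 1.8, -7.7, -9.2, 0.1, 0],
  [0, 0, 2.0, -8.6, -10.3, 0.15, 0],
  [0, 0, 2.2, -9.5, -11.4, 0.15, 0],
  [0, 0, 2.4, -10.4, -12.5, 0.15, 0],
  [0, 0, 2.6, -11.3, -13.55, 0.15, 0],
  [0, 0, 2.8, -12.2, -14.6, 0.15, 0],
  [0, 0, 3.0, -13.0, -15.55, 0.15, 0],
  [0, 0, 3.1, -13.6, -16.3, 0.15, 0],
  [0, 0, 3.13, -14.0, -16.75, 0.15, 0],
  [0, 0, 3.13, -14.09, -16.87, 0.15, 0],
  [0, 0, 3.13, -14.09, -16.87, 0.15, 0],
  [0, 0, 3.13, -14.09, -16.87, 0.15, 0],
])

```text
time: 2.1
eef_pos: [0.5099, 0.1093, 0.4]
ee_rot: [3.141, 0.001, -1.44]
force: [0.3, -0.7, 0.9]
gripper_width: 0.006
```

```bash
python3 - <<'E'
from h import *
s=sense();p,d=read_camera("wrist");C=cam("wrist",s);print(s['time'],s['eef_pos'],s['ee_rot'],s['force'])
np.savez("w1.npz",p=p,d=d);cv2.imwrite("pics/w1.png",p[:,:,::-1])
for st,ce,m in white(p,C):
    if st[4]>60: print(st,ce.round(1),onplane(C,ce,.067).round(4))
E
```

```text
2.1 [0.50990862 0.10928595 0.40002507] [ 3.14094654e+00  8.71190759e-04 -1.44023060e+00] [ 0.28265857 -0.7313015   0.88851848]
[  161     0   272   210 25572] [301.9  67.1] [[0.633 0.101 0.067]]
[ 454  110  106  153 4673] [509.8 186.5] [[ 0.5476 -0.1296  0.067 ]]
[192 137  20  55 930] [201.7 163.7] [[0.5298 0.1882 0.067 ]]
[ 243  136   38   56 2095] [261.8 163.3] [[0.538  0.1277 0.067 ]]
[308 149  31  31 759] [322.6 163.8] [[0.5456 0.0664 0.067 ]]
[368 149  32  30 883] [383.6 163.5] [[0.5539 0.0051 0.067 ]]
[235 238  19  12 119] [246.  241.3] [[0.4517 0.1346 0.067 ]]
```

View pics/w1.png

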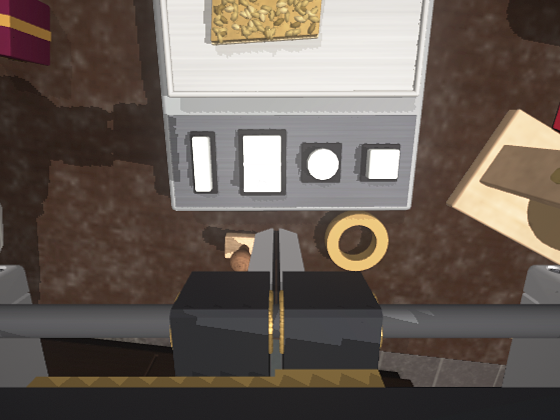

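The wrist picture shows the bar at (202,164), rocker (262,163), round (323,164) and square (384,164). Ray cast at z=0.067, they lie 61 mm apart in a line, with scale yaw 0.131. Next I'll hover over the rocker's front end.

```bash
python3 - <<'E'
from h import *
print(delta([.516,.1245,.284],-1.44))
E
```

```text
[ 3.000e-03  9.000e-03 -6.000e-03 -4.760e-01 -2.690e-01  3.872e+00]
```

Emit:
apply_moves([
  [0, 0, 0, -0.2, -0.1, 0.6, 0],
  [0, 0, 0, -0.4, -0.2, 1.5, 0],
  [0, 0, 0, -0.476, -0.27, 2.5, 0],
  [0, 0, 0, -0.476, -0.27, 3.3, 0],
  [0, 0, 0, -0.476, -0.27, 3.7, 0],
  [0, 0, 0, -0.476, -0.27, 3.87, 0],
  [0, 0, 0, -0.476, -0.27, 3.87, 0],
  [0, 0, 0, -0.476, -0.27, 3.87, 0],
])

```text
time: 2.95
eef_pos: [0.5163, 0.1243, 0.2852]
ee_rot: [-3.14, 0.001, -1.441]
force: [0.1, 0.5, -0.1]
gripper_width: 0.003
```

```bash
python3 - <<'E'
from h import *
s=sense();p,d=read_camera("wrist");C=cam("wrist",s);print(s['time'],s['eef_pos'],s['ee_rot'],s['force'])
cv2.imwrite("pics/w2.png",p[:,:,::-1])
t=np.array([.516,.1243,.072]);print(proj(C,t))
p,d=read_camera("scene");cv2.imwrite("pics/s2.png",cv2.resize(p[160:290,160:360,::-1],None,fx=4,fy=4,interpolation=2))
print(delta([.516,.1245,.266],-1.44))
E
```

```text
2.95 [0.51627114 0.12431735 0.28519758] [-3.14028587e+00  9.38660003e-04 -1.44087306e+00] [ 0.05443418  0.47772122 -0.07653029]
[[276.30780321 234.08125372]]
[-0.012  0.009 -0.007 -0.003  0.007  0.636]
```

View pics/w2.png

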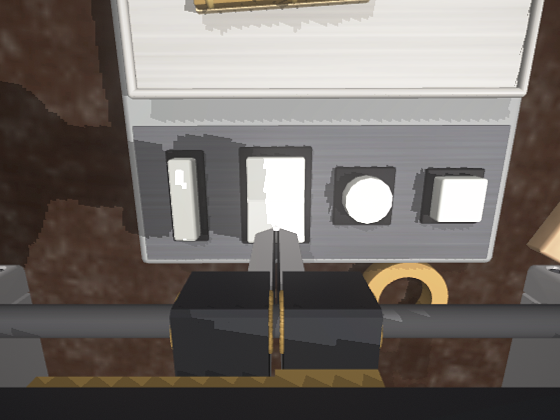

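View pics/s2.png

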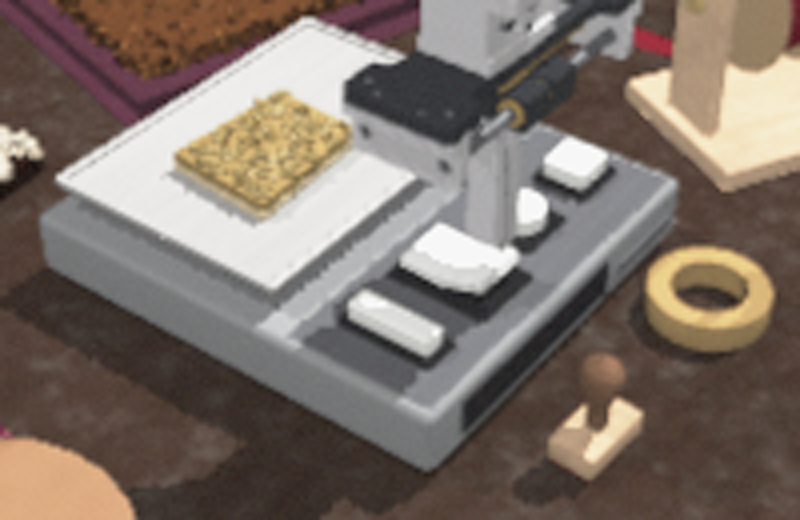

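The fingertips, at (277,235) in the wrist view, are over the rocker's front end, next to the projected press point at (276,234). I'll press slowly.

Emit:
apply_moves([
  [0, 0, 0, 0, 0, 0.15, 0],
  [0, 0, 0, 0, 0, 0.25, 0],
  [0, 0, 0, 0, 0, 0.35, 0],
  [0, 0, 0, 0, 0, 0.43, 0],
  [0, 0, 0, 0, 0, 0.5, 0],
  [0, 0, 0, 0, 0, 0.57, 0],
  [0, 0, 0, 0, 0, 0.63, 0],
  [0, 0, 0, 0, 0, 0.66, 0],
  [0, 0, 0, 0, 0, 0.66, 0],
  [0, 0, 0, 0, 0, 0.66, 0],
])

```text
time: 4.05
eef_pos: [0.5162, 0.1245, 0.2654]
ee_rot: [-3.14, 0.001, -1.441]
force: [-4.1, -0.7, 4.7]
gripper_width: 0.008
```

Emit:
apply_moves([
  [0, 0, 0, 0, 0, 0.03, 0],
  [0, 0, 0, 0, 0, 0.05, 0],
  [0, 0, 0, 0, 0, 0.05, 0],
  [0, 0, 0, 0, 0, 0.05, 0],
])

```text
time: 4.45
eef_pos: [0.5162, 0.1245, 0.2649]
ee_rot: [-3.14, 0.001, -1.441]
force: [-10.2, -1.8, 16.0]
gripper_width: 0.005
```

Force rose to 16 N with the tip at 65.9 mm, which matches the face at 65 mm plus the 1 mm pip. I'll lift and look.

Emit:
apply_moves([
  [0, 0, 0, 0, 0, -0.3, 0],
  [0, 0, 0, 0, 0, -0.9, 0],
  [0, 0, 0, 0, 0, -1.5, 0],
  [0, 0, 0, 0, 0, -2.0, 0],
  [0, 0, 0, 0, 0, -2.0, 0],
  [0, 0, 0, 0, 0, -2.0, 0],
])

```text
time: 5.05
eef_pos: [0.5161, 0.1244, 0.3246]
ee_rot: [-3.14, 0.001, -1.441]
force: [0.4, 0.5, -0.4]
gripper_width: 0.006
```

```bash
python3 - <<'E'
from h import *
s=sense();p,d=read_camera("wrist");C=cam("wrist",s);print(s['time'],s['eef_pos'],s['force'])
cv2.imwrite("pics/w3.png",p[:,:,::-1]);np.savez("w3.npz",p=p,d=d)
p,d=read_camera("scene");cv2.imwrite("pics/s3.png",cv2.resize(p[160:290,160:360,::-1],None,fx=4,fy=4,interpolation=2))
print(delta([.5456,.0664,.284],-1.44))
E
```

```text
5.05 [0.51605418 0.12438577 0.32459058] [ 0.35289832  0.52367083 -0.43549485]
[-0.004  0.009 -0.006  2.046 -0.727  1.331]
```

View pics/w3.png

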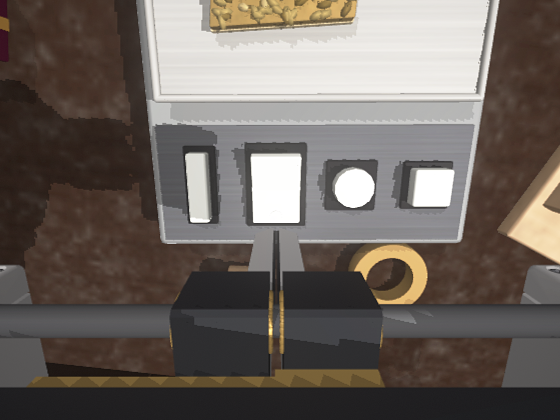

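View pics/s3.png

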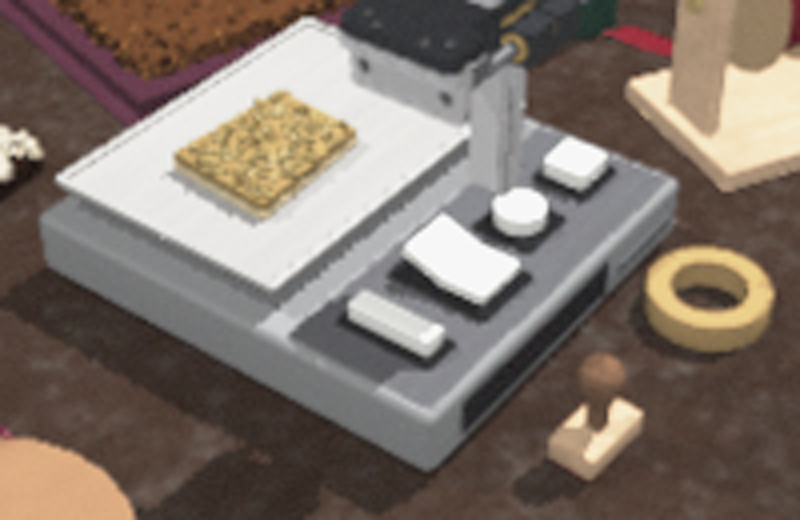

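The rocker has tipped: in the scene zoom its back end is raised at (440,225) and its front half looks level. I'll check the tilt from depth.

```bash
python3 - <<'E'
from h import *
s=sense();K,Rm,e=cam("wrist",s);z=np.load("w3.npz");d=z['d']
def pts(x0,y0,x1,y1):
    v,u=np.mgrid[y0:y1,x0:x1];dd=d[y0:y1,x0:x1]
    q=np.stack([(u-K[0,2])/K[0,0]*dd,-(v-K[1,2])/K[1,1]*dd,-dd],-1)[dd>0]
    return q@Rm.T+e
for y in range(155,224,8):
    a=pts(258,y,270,y+4);b=pts(283,y,296,y+4);P=np.r_[a,b];print(y,P.mean(0).round(4))
for n,b in(("round",(343,178,363,198)),("bar",(192,160,205,215)),("sq",(418,172,446,202)),("deck",(225,150,240,220))): print(n,np.median(pts(*b),0).round(4))
E
```

```text
155 [0.5623 0.1301 0.0728]
163 [0.5563 0.1292 0.0721]
171 [0.5499 0.1285 0.0698]
179 [0.5433 0.1276 0.0674]
187 [0.5365 0.1267 0.065 ]
195 [0.5299 0.1258 0.0647]
203 [0.5234 0.1248 0.0647]
211 [0.5167 0.1241 0.0646]
219 [0.51   0.1232 0.0646]
round [0.5453 0.0678 0.0666]
bar [0.53   0.1882 0.0666]
sq [0.5541 0.0065 0.0667]
deck [0.5319 0.1637 0.0506]
```

The front half is level (z 64.6 to 65.0 mm over 27 mm), so the switch is fully on. Next is the round key, whose target is about (0.5455, 0.067).

Emit:
apply_moves([
  [0, 0, 0, 0.5, -0.2, 0, 0],
  [0, 0, 0, 1.2, -0.45, 0.1, 0],
  [0, 0, 0, 1.8, -0.65, 0.5, 0],
  [0, 0, 0, 2.02, -0.72, 1.0, 0],
  [0, 0, 0, 2.03, -0.72, 1.3, 0],
  [0, 0, 0, 2.03, -0.72, 1.45, 0],
  [0, 0, 0, 2.03, -0.72, 1.6, 0],
  [0, 0, 0, 2.03, -0.72, 1.7, 0],
  [0, 0, 0, 2.03, -0.72, 1.8, 0],
  [0, 0, 0, 2.03, -0.72, 1.88, 0],
  [0, 0, 0, 2.03, -0.72, 1.95, 0],
  [0, 0, 0, 2.03, -0.72, 2.02, 0],
  [0, 0, 0, 2.03, -0.72, 2.08, 0],
  [0, 0, 0, 2.03, -0.72, 2.08, 0],
  [0, 0, 0, 2.03, -0.72, 2.08, 0],
])

```text
time: 6.65
eef_pos: [0.5453, 0.0668, 0.2614]
ee_rot: [-3.141, 0.001, -1.441]
force: [0.1, 0.0, 0.2]
gripper_width: 0.006
```

Emit:
apply_moves([
  [0, 0, 0, 0, 0, 0.03, 0],
  [0, 0, 0, 0, 0, 0.06, 0],
  [0, 0, 0, 0, 0, 0.08, 0],
  [0, 0, 0, 0, 0, 0.08, 0],
  [0, 0, 0, 0, 0, 0.08, 0],
])

```text
time: 7.15
eef_pos: [0.5454, 0.0668, 0.2603]
ee_rot: [-3.14, 0.001, -1.441]
force: [-6.0, -0.5, 16.2]
gripper_width: 0.005
```

16 N at tip 61.3 mm means the key is on its stop. I'll lift and check.

Emit:
apply_moves([
  [0, 0, 0, 0, 0, -0.3, 0],
  [0, 0, 0, 0, 0, -0.9, 0],
  [0, 0, 0, 0, 0, -1.5, 0],
  [0, 0, 0, 0, 0, -2.0, 0],
  [0, 0, 0, 0, 0, -2.0, 0],
  [0, 0, 0, 0, 0, -2.0, 0],
])

```text
time: 7.75
eef_pos: [0.5452, 0.0667, 0.32]
ee_rot: [-3.141, 0.001, -1.441]
force: [-0.5, -1.2, -0.5]
gripper_width: 0.003
```

```bash
cat > chk.py <<'E'
from h import *
import sys
s=sense();p,d=read_camera("wrist");C=cam("wrist",s);K,Rm,e=C;print(s['time'],s['eef_pos'],s['force'])
cv2.imwrite(f"pics/{sys.argv[1]}.png",p[:,:,::-1])
v,u=np.mgrid[0:420,0:560]
W=np.stack([(u-K[0,2])/K[0,0]*d,-(v-K[1,2])/K[1,1]*d,-d],-1)@Rm.T+e
for n,x,y in(("bar",.53,.188),("rockfront",.516,.1243),("rockback",.559,.13),("round",.5455,.0672),("sq",.554,.0058)):
    m=(abs(W[...,0]-x)<.007)&(abs(W[...,1]-y)<.006)&(d>0)&(W[...,2]<.09)
    print(n,m.sum(),np.median(W[m],0).round(4) if m.any() else '')
E
python3 chk.py w4; python3 -c "
from h import *
print(delta([.530,.1882,.284],-1.44))"
```

```text
7.75 [0.54522779 0.06671303 0.31995766] [-0.46067054 -1.22389769 -0.52048828]
bar 302 [0.5307 0.1869 0.0671]
rockfront 231 [0.5163 0.1243 0.0654]
rockback 340 [0.5612 0.1299 0.0725]
round 248 [0.5456 0.0673 0.0612]
sq 257 [0.5538 0.0058 0.0674]
[-2.000e-03  6.000e-03 -6.000e-03 -4.080e+00 -2.300e-02  1.187e+00]
```

View pics/w4.png

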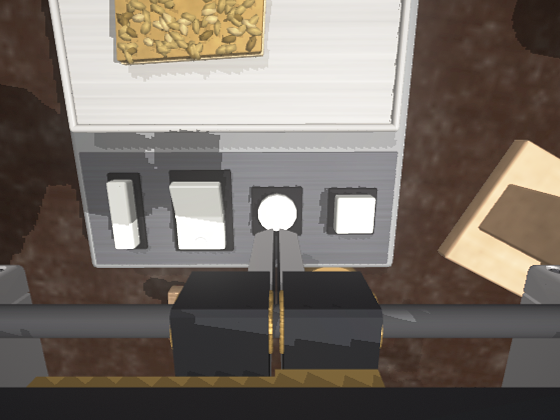

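The round key, at (277,212), has stayed down at 61.2 mm. The rocker is unchanged and the square key is up. Now the bar key.

Emit:
apply_moves([
  [0, 0, 0, -0.8, 0, 0, 0],
  [0, 0, 0, -1.8, -0.02, 0, 0],
  [0, 0, 0, -2.8, -0.02, 0, 0],
  [0, 0, 0, -3.6, -0.02, 0.2, 0],
  [0, 0, 0, -4.0, -0.02, 0.7, 0],
  [0, 0, 0, -4.08, -0.02, 1.1, 0],
  [0, 0, 0, -4.08, -0.02, 1.3, 0],
  [0, 0, 0, -4.08, -0.02, 1.45, 0],
  [0, 0, 0, -4.08, -0.02, 1.55, 0],
  [0, 0, 0, -4.08, -0.02, 1.65, 0],
  [0, 0, 0, -4.08, -0.02, 1.75, 0],
  [0, 0, 0, -4.08, -0.02, 1.82, 0],
  [0, 0, 0, -4.08, -0.02, 1.88, 0],
  [0, 0, 0, -4.08, -0.02, 1.94, 0],
  [0, 0, 0, -4.08, -0.02, 1.98, 0],
  [0, 0, 0, -4.08, -0.02, 2.02, 0],
  [0, 0, 0, -4.08, -0.02, 2.03, 0],
  [0, 0, 0, -4.08, -0.02, 2.03, 0],
  [0, 0, 0, -4.08, -0.02, 2.03, 0],
])

```text
time: 9.7
eef_pos: [0.53, 0.1881, 0.2602]
ee_rot: [-3.14, 0.0, -1.441]
force: [-6.5, -6.1, 19.6]
gripper_width: 0.002
```

19.6 N is well above the 4.4 N spring force, so the bar is on its stop. I'll release and check.

Emit:
apply_moves([
  [0, 0, 0, 0, 0, -0.3, 0],
  [0, 0, 0, 0, 0, -0.9, 0],
  [0, 0, 0, 0, 0, -1.5, 0],
  [0, 0, 0, 0, 0, -2.3, 0],
  [0, 0, 0, 0, 0, -3.2, 0],
  [0, 0, 0, 0, 0, -4.0, 0],
  [0, 0, 0, 0, 0, -4.0, 0],
  [0, 0, 0, 0, 0, -4.0, 0],
])

```text
time: 10.5
eef_pos: [0.5297, 0.1881, 0.3799]
ee_rot: [-3.14, 0.001, -1.44]
force: [-0.4, -0.3, 0.3]
gripper_width: 0.004
```

```bash
python3 chk.py w5; python3 -c "
from h import *
p,d=read_camera('top');cv2.imwrite('pics/t5.png',p[:,:,::-1])
q=np.load('top0.npz')['p'];print(sense()['force'],sense()['qd'].round(3))
p,d=read_camera('scene');cv2.imwrite('pics/s5.png',cv2.resize(p[150:300,130:370,::-1],None,fx=3,fy=3))"
```

```text
10.5 [0.52971326 0.18809903 0.37988586] [-0.3546345  -0.2622454   0.31719233]
bar 169 [0.5299 0.1881 0.0673]
rockfront 156 [0.5162 0.1244 0.0655]
rockback 215 [0.5605 0.13   0.0724]
round 164 [0.5455 0.0672 0.0613]
sq 170 [0.554  0.006  0.0674]
[-0.67149828 -0.75516471 -0.07796579] [-0.001  0.005 -0.002 -0.     0.002 -0.001]
```

View pics/w5.png

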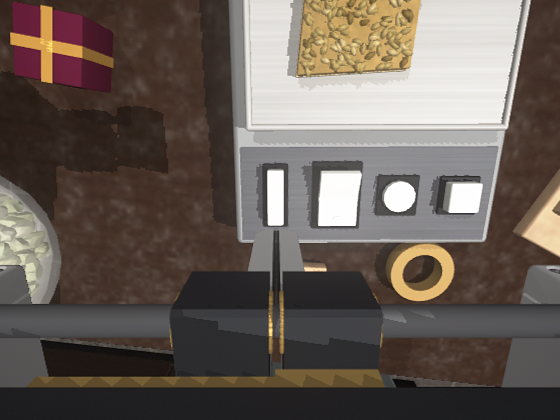

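View pics/s5.png

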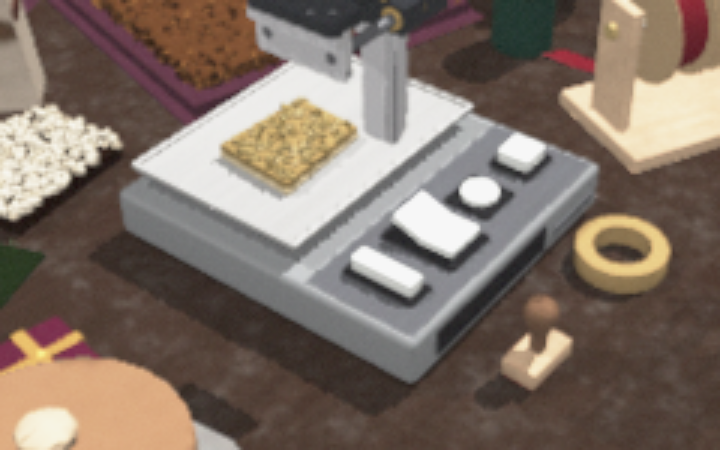

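The bar is up again at 67.3 mm, the round key is down at 61.3 mm, the rocker is on and the square key is up. The things around the scale haven't moved, and the arm is clear of everything.

```bash
python3 -c "
from cell import *
print(sign_off())"
```

```text
the job is handed in; nothing more can be done
None
```

The label job is done and handed in at about 10.7 s. Using only the closed fingertips, I tipped the rocker by its front end, pressed the round key down, then pressed the bar key down and let it come up.

- **Rocker:** it is fully on. Its front half measured level, at about 65 mm, and its back end is up at about 72 mm.
- **Round key:** it stayed down at 61.3 mm, against 67 mm when up.
- **Bar key:** it met its stop at 19.6 N and came back up to 67.3 mm.
- **Square key:** it was not touched and is still up at 67.4 mm.
- **Surroundings:** the slab, stamp, tape and gift looked unmoved in the last pictures. I did not check the tin closely, but the arm never went near it. The gripper was clear of everything, with less than about 1 N on the wrist.

Each press also showed 6 to 10 N of sideways force at the stop. No check failed or disagreed. The only early mismatch was about 5 mm in y between the scene and top cameras on the key positions. I settled that with the wrist camera, which agreed with the top one.

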